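# Book a sample jar in with the code reader hung on its screw

## Task

Book in the sample jar that has a square code on its lid: take the code reader off its screw (lift it, shift it over the screw head, pull it off), hold it steady, pointing straight down, about 8 cm over the jar's code for at least a second and a half, and then in the same way over the code on the tray's tab. Hang the reader back on its screw as it was, and then stand the jar upright in the free half of the tray, dropping neither. Leave the other things where they are.

Things in the scene. Friction and masses are not known exactly. Their poses are not given: they have to be found in the camera images.
- stand: Small grey sheet-metal bench stand, fixed: panel 84 mm wide, 4 mm thick, its top edge 177 mm above the worktop, on a 120 x 100 x 9 mm foot. Origin on the worktop under the middle of the panel's front face. Axes: x into the panel (the front looks to -x, roughly towards the robot), y to the left as one faces the panel, z up.
- screw (a point): Screw sticking straight out of the stand's panel, 160 mm above the worktop: shank 6 mm in diameter, 5 mm long, then a head 12 mm in diameter, 4 mm thick. This point: where its axis meets the panel's front face. Axes of the stand.
- reader_grip (a point): Hand-held code reader, a white stick 165 mm long, 180 g, hanging upright, window down, on the screw. Handle 36 mm wide (y), 26 mm deep (x); head at the bottom 50 x 32 mm. This point: centre of the handle, 22 mm below the top end, 143 mm above the window. z: along the stick to its top; +x: its back; parallel to the stand's axes when hung. The handle's sides are free down to 45 mm below the top.
- reader_seat (a point): Seat of the keyhole in the reader's steel hanger plate (3 mm thick, 58 mm wide, on its back; rear face 25 mm behind the stick's axis): on the rear face, 105 mm above the window, 38 mm below the grip point. Hung, it lies at the screw's point (play: up to 2 mm off the panel, 2 mm to each side). L-shaped keyhole: a 10 mm slot runs from here 14 mm down, then sideways to +y into the opening.
- reader_opening (a point): Centre of the keyhole's opening, 18 x 18 mm, on the plate's rear face, 17 mm to +y and 14 mm below the seat; only here does the screw head pass. To take the reader off: lift 14 mm, shift 17 mm along the stand's -y (right, facing the panel), pull along its -x by 15 mm or more. To hang it: backwards, plate against the panel, let down till the slot's upper end rests on the shank.
- reader_window (a point): Centre of the reader's window, at the stick's lower end; same axes as the grip. It looks out along the stick, to its own -z, and reads a code that lies 40 to 120 mm before it, within 15 mm of its line of sight, while the stick is within 15 degrees of vertical.
- lid_code (a point): Centre of the square black-and-white matrix code (26 mm paper label, facing up) on the lid of the one jar that has such a label; on the jar's axis, 62 mm above its underside.
- jar_mid (a point): Centre, half-way up (31 mm), of the white sample jar with the code on its lid: body 52 mm in diameter up to 46 mm, screw lid 58 mm in diameter from 46 to 62 mm, 75 g, shut. It stands on the worktop; z is its axis. Two like jars with bare lids stand near it.
- tray_code (a point): Centre of the like code label (26 mm, facing up) on the flat tab at the middle of the steel tray's front (-x) rim; 72 mm before the tray's centre, 20 mm above the worktop.
- tray_floor (a point): Centre of the inner floor of the steel tray (210 mm along its y, 106 mm along its x, rim 20 mm above the worktop, fixed); 4 mm above the worktop. A like jar with a bare lid already stands in the right half (-y), about 52 mm from this centre; the left half (+y) is free, its middle 50 mm from this centre.
- pc_tower: Black computer tower, fixed obstacle behind the tray: 305 mm (x) by 183 mm (y), 338 mm tall; origin at the centre of its underside. Keep the gripper's body and the wrist clear of its front face.
- monitor: Desktop monitor, fixed obstacle at the back, 556 mm wide, 384 mm tall; origin at the centre of its foot's underside.
- jar_left: Like jar, bare lid, on the worktop near the coded jar; origin at the centre of its underside. To be left where it is.
- jar_right: Second like jar, bare lid, on the worktop near the coded jar; origin at the centre of its underside. To be left where it is.
- jar_booked: Like jar, bare lid, standing in the tray's right half; origin at the centre of its underside. To be left where it is.
- mouse: Black computer mouse, 108 x 62 x 36 mm, on its pad in the middle of the worktop; origin at the centre of its underside. To be left where it is.
- amber_bottle: Amber bottle, 60 mm diameter, 135 mm tall, beside the computer tower; origin at the centre of its underside. To be left where it is.
- dropper: Small amber bottle, 33 mm diameter, 88 mm tall, in front of the monitor; origin at the centre of its underside. To be left where it is.
Mind the look-alikes: they are no part of the job. Leave any red look-alike of the part that bears reader_grip alone.

How it is judged:
By the outcome, as a careful person would: the job done as asked, in the order asked, and still so for the second after the job is handed in, with the robot touching nothing.
It also fails if it takes over 72 s, if anything falls off the work surface, if the arm or the gripper's body presses on something with over 40 N, if the wrist force passes 120 N, or if a joint passes its speed limit or range.

## Robot

A 6-joint arm with a two-finger parallel gripper is mounted at the origin on a cart in front of the work surface, level with it; the furniture and walls round the work are solid. World frame = base frame: x ahead of the robot, y to its left, z up, the work surface at z = 0. Lengths are in mm, angles in degrees, forces in N, time in s.
With the tool pointing down it reaches from about 300 to 850 mm from the base axis. Payload 4.2 kg.
Tool frame: the origin (TCP) lies midway between the tips of the shut fingers; the grasp point (between the pads) lies 19 mm behind it (env.hold_point_z is the z of the grasp point in the tool frame, in mm); z points along the fingers, y is the direction in which the jaws open and shut (so a half turn about z gives the same grasp; the last joint's range is limited). The gripper opens to 91 mm and grips with 3 to 60 N. Pads are 32 mm wide; open, the fingers measure 118 mm over their backs; the gripper's body (76 mm by 178 mm) begins 60 mm behind the grasp point.
Start: joints at [-66.406, 18.312, 89.639, -0, 72.044, -1.146], TCP at [240.646, -522.238, 213.976] pointing down, gripper open.
Joint ranges: [-177.97, 177.97], [-48.28, 115.42], [12.27, 149.76], [-77.06, 257.06], [2.81, 150.46], [-146.56, 146.56]. Speed limits (degrees/s): [147.25, 147.25, 180, 180, 180, 180].

## Interface

Orientations are given as [roll, pitch, yaw] about the fixed x, y, z axes, in that order (R = Rz(yaw) Ry(pitch) Rx(roll)).
In Python, from workcell import env, grab_frame, camera_params, spotter gives the robot as it stands. The module is installed in compiled form; this text tells all that it offers.
- The arm moves only by the shell command python3 -m jog 'ROWS' [FORCE]. ROWS is text: rows parted by semicolons, each of 7 numbers parted by spaces: the turn, a rotation vector about the world's x, y, z in units of 5 degrees (1.0 is 5 degrees), then the shift along the world's x, y, z in units of 25 mm (1.0 is 25 mm), then the opening, from 0 (shut) to 1 (fully open). A call has 1 to 5 rows; each row is the pose to reach, as a shift and turn from the pose commanded when the call began; what a row does not reach only later rows make up. A row lasts 1/8 s, in which the tool goes at most 62.5 mm and 10.7 degrees, less where a joint would pass 70% of its speed; a pose out of reach is approached as far as the arm can. A call with a gripper value outside its range is refused whole. The fingers move at their own pace and stop on an object; FORCE is the grip in N (left out, the last holds). Time passes only in rows, so rows that repeat a pose let the fingers close. It gives the time, the measured TCP pose, the force and the opening at its end, in the units of the state.
- env.state(): the state, without advancing time (a new reading comes with each control period).
- grab_frame(name): name is "side" or "top" or "wrist"; returns the picture (480x640x3 uint8, red, green, blue); there is no depth.
- camera_params(name): a dict with "K" (3x3 intrinsics, pixels), "rvec" (rotation vector, rad) and "tvec" (3), from world to camera coordinates, as OpenCV has them. Camera axes: x right, y down, z forward; pixel columns grow to the right and rows downward; lengths in mm; the calibration is good to about 2 mm. The wrist camera is an equidistant fisheye: a pixel r from the principal point sees the ray r / f radians off the axis. A picture is of the moment at which its call begins: read the wrist's pose just before it. camera_params takes no time and is no camera call; for the wrist camera it gives the pose at the moment of the call.
- env.job_done(): hands the job in, once; it reports no verdict.
Trained networks look in the newest picture that a camera, given by its name, has taken for a name from the list of things; names that differ only in an ending like _2 or _b are one class to them, and where a whole thing is asked for, a point or a joint stands for the part that bears it (a point fixed in the world has none). Each returns a list of dicts, best first, with "conf" (0 to 1); they miss things now and then, are a little off and sometimes report something else, mostly with a low value. They report only what shows in the picture. A call takes as long as a camera call. They do not tell look-alikes from the thing itself.
- spotter.look_for(query, camera): "box" ([left, top, width, height] in pixels, round what is visible of it).
- spotter.trace(query, camera): "region" (480x640 bool, what is visible of it) and "box" ([left, top, width, height] in pixels, round what is visible of it).
The state is a dict: "time_s": time; "qpos": joint angles; "qvel": joint speeds; "effort": joint torques, N m; "ee_pos": TCP position; "ee_rot": TCP orientation; "force": force on the tool from outside, world axes, zero at the start; "torque": the same for the moment, N m; "gripper_width": finger opening in mm.
Only numpy, scipy, OpenCV 4.12 (cv2) and the standard library are available. Lean on these libraries where they do the work, as an engineer would, in place of code of your own. Each camera call takes 0.05 s, during which the arm holds its last target. There are 200 camera calls.

## Working session

There is one attempt and no reset: what is moved stays moved. The work goes in short steps, Python scripts to look and compute and a shell command to move; the robot and the scene stay as the last step left them, time stands still between calls to the robot, and variables do not carry over. Pictures are saved under pics/ and viewed, about 8 in all and at most 12, crops included, and the job is handed in when it is done.

```bash
mkdir -p pics; cat > h.py <<'E'
import numpy as np, cv2
from workcell import env, grab_frame, camera_params, spotter
def cam(n):
    p=camera_params(n); R=cv2.Rodrigues(np.array(p["rvec"],float))[0]; return np.array(p["K"],float),R,np.array(p["tvec"],float).ravel()
def ray(n,u,v,P=None):
    K,R,t=P or cam(n); x=(u-K[0,2])/K[0,0]; y=(v-K[1,2])/K[1,1]
    if n=="wrist":
        r=np.hypot(x,y); d=np.array([x/r*np.sin(r),y/r*np.sin(r),np.cos(r)]) if r>1e-9 else np.array([0,0,1.])
    else: d=np.array([x,y,1.])
    return -R.T@t, R.T@d
def onz(n,u,v,z,P=None):
    c,d=ray(n,u,v,P); return c+d*(z-c[2])/d[2]
def proj(n,X,P=None):
    K,R,t=P or cam(n); p=R@np.array(X,float)+t
    if n=="wrist":
        th=np.arctan2(np.hypot(p[0],p[1]),p[2]); s=th/np.hypot(p[0],p[1]); x,y=p[0]*s,p[1]*s
    else: x,y=p[0]/p[2],p[1]/p[2]
    return np.array([K[0,0]*x+K[0,2],K[1,1]*y+K[1,2]])
def save(n,img): cv2.imwrite("pics/"+n+".png",img[:,:,::-1])
E
python3 - <<'E'
from h import *
np.set_printoptions(precision=1,suppress=True)
for n in("side","top","wrist"):
    im=grab_frame(n); save(n+"0",im); np.save(n+"0.npy",im)
    K,R,t=cam(n); print(n,"pos",-R.T@t,"axis",R[2],K[0,0])
    for q in ("stand","screw","reader_grip","lid_code","jar_mid","tray_code","tray_floor","pc_tower","mouse"):
        if n=="wrist" and q in("pc_tower","mouse"):continue
        print(n,q,[([round(float(b)) for b in d["box"]],round(float(d["conf"]),2)) for d in spotter.look_for(q,n)[:5]])
print(env.state(),env.hold_point_z)
a=cv2.imread("pics/side0.png");b=cv2.imread("pics/top0.png")
E
```

```text
side pos [ 151.5 1136.8  672.3] axis [ 0.3 -0.9 -0.4] 540.8266445666211
side stand [([250, 293, 69, 108], 0.88), ([365, 295, 31, 36], 0.4), ([315, 313, 31, 36], 0.16)]
side screw [([249, 293, 70, 105], 0.68)]
side reader_grip [([349, 307, 34, 86], 0.94), ([278, 272, 24, 87], 0.74)]
side lid_code [([303, 284, 29, 34], 0.75)]
side jar_mid [([308, 286, 24, 36], 0.93), ([408, 219, 18, 27], 0.25)]
side tray_code [([382, 230, 61, 37], 0.57), ([302, 223, 20, 52], 0.2)]
side tray_floor [([385, 231, 57, 40], 0.72)]
side pc_tower []
side mouse [([344, 269, 23, 24], 0.97)]
top pos [ 414.8  -14.9 1356.5] axis [ 0.1  0.  -1. ] 454.20430340264477
top stand [([169, 244, 54, 45], 0.74), ([434, 285, 22, 21], 0.41)]
top screw [([170, 240, 55, 47], 0.7)]
top reader_grip [([176, 248, 29, 28], 0.65)]
top lid_code [([272, 241, 20, 22], 0.61)]
top jar_mid [([270, 241, 20, 22], 0.78), ([388, 275, 74, 51], 0.54), ([323, 254, 31, 23], 0.5)]
top tray_code [([390, 277, 70, 48], 0.61)]
top tray_floor [([390, 278, 71, 49], 0.92)]
top pc_tower []
top mouse [([321, 256, 33, 24], 0.89)]
wrist pos [ 299.9 -493.8  385.7] axis [-0.2 -0.1 -1. ] 371.64829954431775
wrist stand []
wrist screw []
wrist reader_grip [([108, 0, 171, 50], 0.24)]
wrist lid_code []
wrist jar_mid [([106, 3, 173, 46], 0.3)]
wrist tray_code [([104, 3, 174, 45], 0.6)]
wrist tray_floor [([112, 0, 170, 50], 0.89)]
{'time_s': 1.4, 'qpos': array([-66.4,  18.3,  89.6,  -0. ,  72. ,  -1.1]), 'qvel': array([-0. ,  0. , -0.1,  0.1, -0. , -0.1]), 'effort': array([  0. , -41.2, -23.2,   0.1,   0. ,   0. ]), 'ee_pos': array([ 240.7, -522.2,  214. ]), 'ee_rot': array([180. ,   0. ,  24.7]), 'force': array([ 1.6, -0.3, -0.5]), 'torque': array([-0.1,  0. , -0. ]), 'gripper_width': 91.13152534859805} -18.8
```

```bash
python3 - <<'E'
import cv2,numpy as np
a=cv2.imread("pics/top0.png");b=cv2.imread("pics/side0.png")
A=cv2.resize(a[210:335,150:480],(800,303),interpolation=cv2.INTER_CUBIC)
B=cv2.resize(b[205:415,220:460],(340,297),interpolation=cv2.INTER_CUBIC)
B2=cv2.resize(b[265:410,240:400],(328,297),interpolation=cv2.INTER_CUBIC)
o=np.zeros((600,800,3),np.uint8);o[:303]=A;o[303:,:340]=B;o[303:,345:673]=B2
cv2.imwrite("pics/c1.png",o)
E
```

```text
(no output)
```

View pics/c1.png

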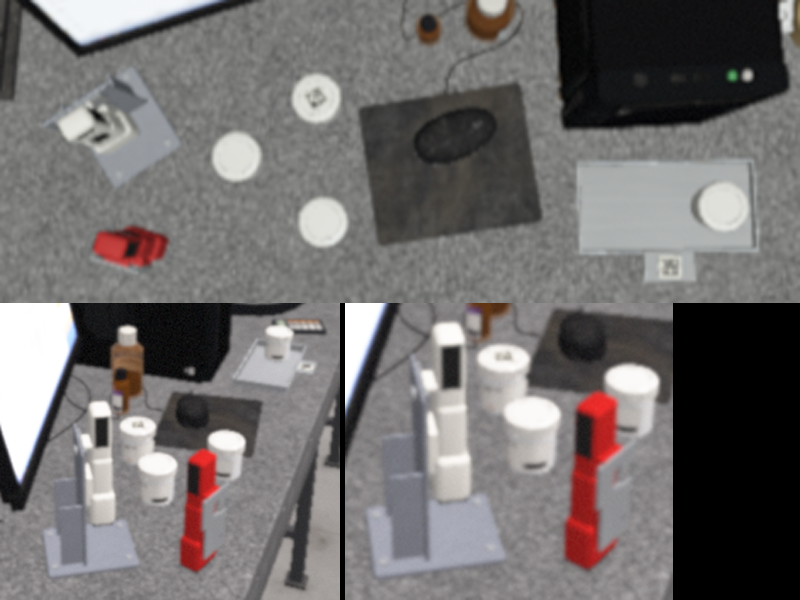

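View pics/side0.png

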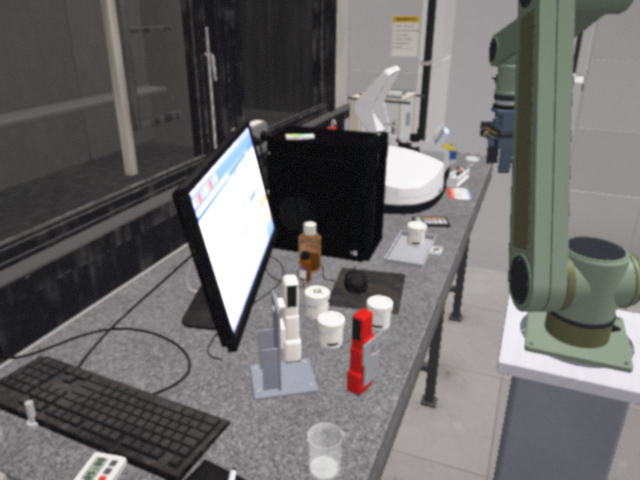

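Top view: white reader on the stand at about px (187,263), red look-alike lying/standing at (204,311) – to be left alone. Jars: coded one at (280,250); bare ones at (247,274), (283,301), and in the tray (447,295). The coded jar is the only one with a matrix on its lid. Tray tab code is at (426,320). Now I'll compute positions.

```bash
python3 - <<'E'
from h import *
np.set_printoptions(precision=1,suppress=True)
s=800/330
P=cam("top")
f=lambda x,y,z: onz("top",150+x/s,210+y/s,z,P)
for n,x,y,z in [("jar",316,97,62),("traycode",669,267,20),("trBL",577,253,20),("trTL",577,161,20),("trTR",757,161,20),("trBR",757,253,20),("jl",236,156,62),("jr",322,222,62),("footback",128,68,9),("footR",178,143,9),("footF",117,185,9),("readertop",72,125,220),("panL",45,125,177),("panR?",146,100,177),("booked",721,206,66),("mouse",455,135,30),("towFL",568,127,0),("towFR",790,95,338)]:
    X=f(x,y,z); print(n,X, np.hypot(X[0],X[1]))
E
```

```text
jar [558.9 132.3  62. ] 574.3131543728504
traycode [ 360.8 -287.3   20. ] 461.2059129039982
trBL [ 376.5 -178.6   20. ] 416.75286797716797
trTL [ 486.4 -180.1   20. ] 518.6518787526609
trTR [ 487.2 -394.8   20. ] 627.097869152177
trBR [ 378.  -391.3   20. ] 544.0783067748833
jl [488.5 226.2  62. ] 538.3326544223346
jr [411.6 123.1  62. ] 429.60282271668694
footback [600.7 374.2   9. ] 707.7832184163465
footR [507.3 308.6   9. ] 593.7708627418008
footF [455.2 382.8   9. ] 594.8049406642979
readertop [511.3 370.5 220. ] 631.416170348067
panL [514.9 414.8 177. ] 661.1727499849738
panR? [542.5 304.7 177. ] 622.1897013213492
booked [ 432.7 -339.    66. ] 549.6597153733899
mouse [516.6 -32.9  30. ] 517.6627319013717
towFL [ 529.2 -172.1    0. ] 556.4653708617171
towFR [ 530.8 -336.3  338. ] 628.3472934415878
```

```bash
R='0 0 2 2.4 9.3 4.6 1'; python3 -m jog '0 0 2 2.4 9.3 4.6 1; 0 0 2 2.4 9.3 4.6 1; 0 0 2 2.4 9.3 4.6 1; 0 0 2 2.4 9.3 4.6 1; 0 0 2 2.4 9.3 4.6 1'
python3 -m jog '0 0 0 0 0 0 1; 0 0 0 0 0 0 1'
python3 - <<'E'
from h import *
np.set_printoptions(precision=1,suppress=True)
import pickle
P=cam("wrist"); im=grab_frame("wrist"); save("w1",im); pickle.dump(P,open("w1.pkl","wb")); print(env.state()["ee_pos"],env.state()["ee_rot"],-P[1].T@P[2])
for q in("tray_code","jar_booked","tray_floor"): print(q,[([round(float(b)) for b in d["box"]],round(float(d["conf"]),2)) for d in spotter.look_for(q,"wrist")[:3]])
E
python3 -m jog '0 0 0 1.2 11.6 0 1; 0 0 0 1.2 11.6 0 1; 0 0 0 1.2 11.6 0 1; 0 0 0 1.2 11.6 0 1; 0 0 0 1.2 11.6 0 1'
python3 -m jog '0 0 0 3.5 12 1 1; 0 0 0 3.5 12 1 1; 0 0 0 3.5 12 1 1; 0 0 0 3.5 12 1 1; 0 0 0 3.5 12 1 1'
```

```text
time_s: 2.02
ee_pos: [301.3, -287.9, 331.2]
ee_rot: [179.8, -0.1, 34.9]
force: [-0.3, -0.4, 0.5]
gripper_width: 91.4
time_s: 2.28
ee_pos: [300.3, -290.6, 327.9]
ee_rot: [-179.9, 0.1, 34.7]
force: [-0.3, -0.0, 0.2]
gripper_width: 91.4
[ 300.2 -290.7  327.8] [-179.9    0.    34.7] [ 354.2 -252.5  499.6]
tray_code [([117, 0, 23, 11], 0.69), ([282, 43, 175, 154], 0.6)]
jar_booked [([390, 121, 51, 45], 0.6)]
tray_floor [([280, 42, 182, 158], 0.66)]
time_s: 3.1
ee_pos: [330.6, 2.0, 328.8]
ee_rot: [-180.0, -0.0, 34.8]
force: [0.9, -0.7, -0.7]
gripper_width: 91.1
time_s: 3.72
ee_pos: [418.7, 301.1, 353.5]
ee_rot: [180.0, 0.0, 34.7]
force: [1.4, 0.0, 1.5]
gripper_width: 90.9
```

```bash
python3 -m jog '0 0 0 0 0 0 1; 0 0 0 0 0 0 1'
python3 - <<'E'
from h import *
import pickle
np.set_printoptions(precision=1,suppress=True)
P=cam("wrist"); im=grab_frame("wrist"); save("w2",im); pickle.dump(P,open("w2.pkl","wb")); print(env.state()["ee_pos"],env.state()["ee_rot"],-P[1].T@P[2])
for q in("stand","reader_grip","lid_code","jar_mid"): print(q,[([round(float(b)) for b in d["box"]],round(float(d["conf"]),2)) for d in spotter.look_for(q,"wrist")[:4]])
a=cv2.imread("pics/w2.png");b=cv2.imread("pics/w1.png")
o=np.zeros((600,800,3),np.uint8); o[:360,:480]=cv2.resize(b,(480,360),interpolation=cv2.INTER_AREA)
cv2.imwrite("pics/c2.png",cv2.resize(a,(800,600),interpolation=cv2.INTER_CUBIC))
E
```

```text
time_s: 3.98
ee_pos: [417.9, 298.6, 353.1]
ee_rot: [180.0, 0.1, 34.7]
force: [-0.2, -0.2, -1.1]
gripper_width: 91.3
[417.8 298.1 353.5] [180.    0.1  34.7] [471.8 337.2 524.6]
stand [([397, 257, 18, 39], 0.65), ([273, 58, 87, 88], 0.59)]
reader_grip [([285, 68, 57, 55], 0.77), ([236, 181, 61, 63], 0.63)]
lid_code [([450, 168, 45, 42], 0.96)]
jar_mid [([449, 169, 53, 44], 0.63)]
```

View pics/c2.png

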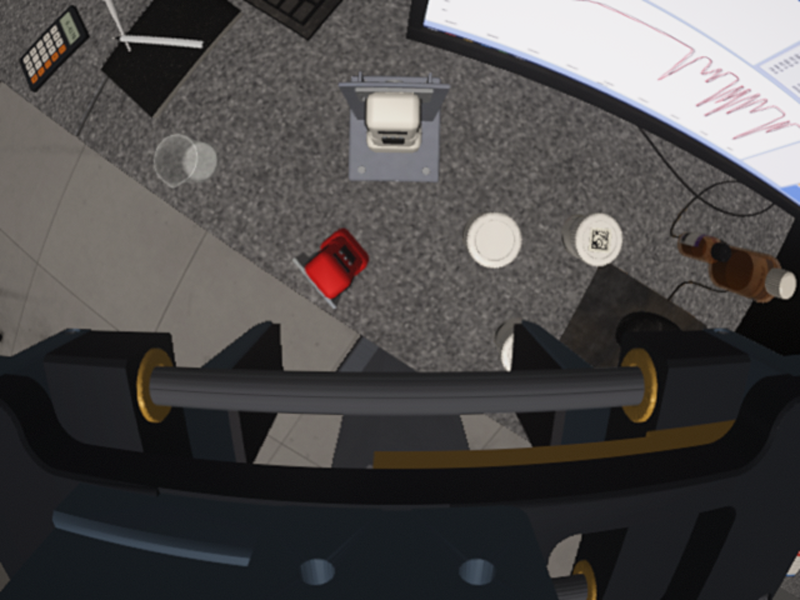

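```bash
python3 - <<'E'
import cv2
b=cv2.imread("pics/w1.png")
cv2.imwrite("pics/c3.png",cv2.resize(b[0:240,230:500],(675,600),interpolation=cv2.INTER_CUBIC))
E
```

```text
(no output)
```

View pics/c3.png

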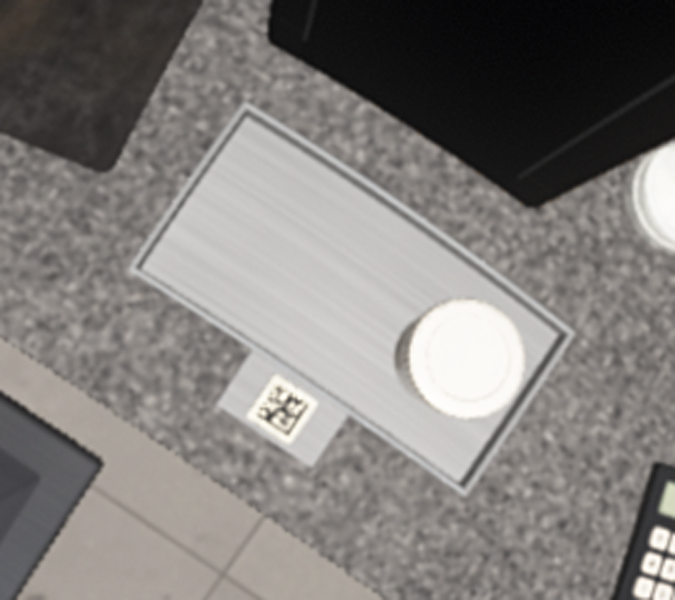

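Wrist view (full-image px = shown/1.25): stand with the white reader, top at (315,90), foot front corners (279,145),(350,146); red look-alike at (268,212); coded jar at (479,191). Tray view: tab code and free left half clearly visible, nothing in that half.

```bash
python3 - <<'E'
from h import *
import pickle
np.set_printoptions(precision=1,suppress=True)
P=pickle.load(open("w2.pkl","rb"));Q=pickle.load(open("w1.pkl","rb"))
a=lambda n,x,y,z: print(n,onz("wrist",x/1.25,y/1.25,z,P))
b=lambda n,x,y,z: print(n,onz("wrist",230+x/2.5,y/2.5,z,Q))
a("jarcode",599,239,62);a("jl",494,240,62)
for n,x,y,z in[("fL",349,181,9),("fR",438,182,9),("panL",340,84,177),("panR",449,88,177),("rdTL",367,93,220),("rdTR",420,93,220),("rdBL",367,129,220),("rdBR",420,129,220)]: a(n,x,y,z)
for n,x,y,z in[("tcode",282,407,20),("L1",247,107,20),("L2",134,268,20),("R2",465,491,20),("R1",571,332,20),("booked",467,357,66),("tow1",272,40,0),("tow2",537,205,0)]: b(n,x,y,z)
# enlarge stand crop
im=cv2.imread("pics/w2.png")[45:155,260:370]; cv2.imwrite("pics/c4.png",cv2.resize(im,(600,600),interpolation=cv2.INTER_CUBIC))
# region of reader
E
```

```text
jarcode [559.2 134.7  62. ]
jl [489.  228.2  62. ]
fL [451.9 386.3   9. ]
fR [506.7 305.1   9. ]
panL [515.7 418.4 177. ]
panR [559.3 349.9 177. ]
rdTL [514.9 390.  220. ]
rdTR [534.4 361.7 220. ]
rdBL [494.9 376.  220. ]
rdBR [514.4 347.8 220. ]
tcode [ 362.7 -286.    20. ]
L1 [ 483.3 -180.7   20. ]
L2 [ 379.1 -182.6   20. ]
R2 [ 383.8 -390.8   20. ]
R1 [ 488.9 -388.1   20. ]
booked [ 433.3 -340.2   66. ]
tow1 [ 529.9 -165.8    0. ]
tow2 [ 541.3 -336.7    0. ]
```

View pics/c4.png

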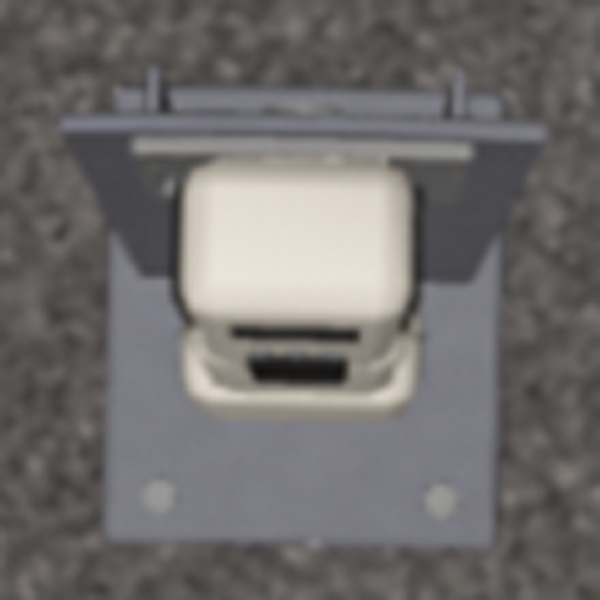

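Reader axis ≈ (514.7, 369.0), yaw ≈ 34°; the panel lies 27 mm behind it (25+play expected), so it is consistent. Approach and descend.

```bash
python3 -m jog '0 0 0 3.88 2.84 -3.6 1; 0 0 0 3.88 2.84 -3.6 1; 0 0 0 3.88 2.84 -3.6 1; 0 0 0 3.88 2.84 -3.6 1; 0 0 0 3.88 2.84 -3.6 1'
python3 - <<'E'
from h import *
import pickle
np.set_printoptions(precision=1,suppress=True)
P=cam("wrist"); im=grab_frame("wrist"); save("w3",im); pickle.dump(P,open("w3.pkl","wb")); print(env.state()["ee_pos"],env.state()["ee_rot"])
for X in [(514.7,369,220),(537.5,384.1,177)]: print(proj("wrist",X,P))
cv2.imwrite("pics/c5.png",cv2.resize(cv2.imread("pics/w3.png")[150:400,160:480],(768,600),interpolation=cv2.INTER_CUBIC))
E
```

```text
time_s: 4.85
ee_pos: [514.6, 369.7, 265.2]
ee_rot: [180.0, -0.1, 34.7]
force: [-0.2, -0.2, -0.3]
gripper_width: 91.4
[514.6 369.7 265.7] [180.   -0.1  34.7]
[319.4 263.8]
[319.9 209. ]
```

View pics/c5.png

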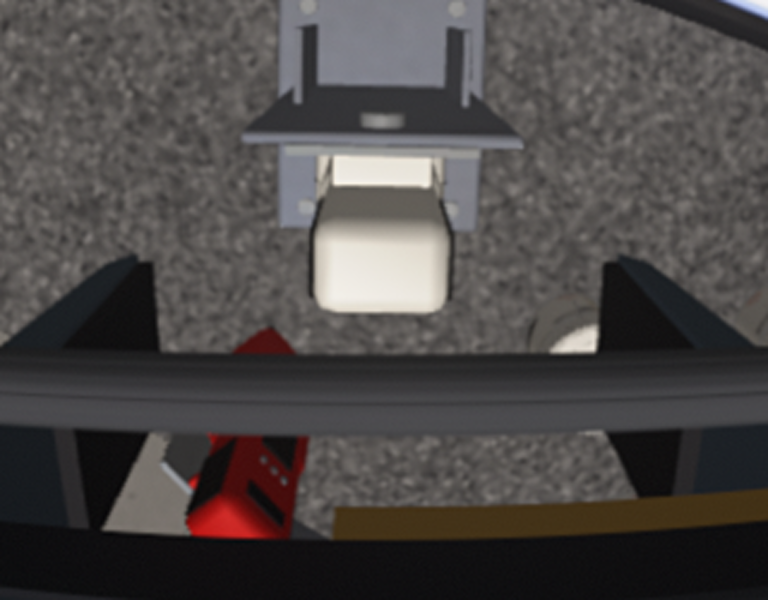

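```bash
python3 - <<'E'
from h import *
import pickle
np.set_printoptions(precision=1,suppress=True)
P=pickle.load(open("w3.pkl","rb"))
g=lambda x,y,z:onz("wrist",160+x/2.4,150+y/2.4,z,P)
for p in [((243,141),(522,149),177),((316,312),(448,311),215),((284,152),(480,157),165),((278,226),(475,229),9)]:
    A=g(*p[0],p[2]);B=g(*p[1],p[2]);d=A-B;print(A,B,np.linalg.norm(d),np.degrees(np.arctan2(d[1],d[0]))-90,(A+B)/2)
E
python3 -m jog '0 0 0 0 0 -3.36 1; 0 0 0 0 0 -3.36 1; 0 0 0 0 0 -3.36 1; 0 0 0 0 0 -3.36 1'
```

```text
[514.  418.6 177. ] [559.2 349.1 177. ] 82.87123084929118 33.07800532591638 [536.6 383.9 177. ]
[494.6 376.4 215. ] [514.7 348.  215. ] 34.830650162981776 35.15422531197085 [504.7 362.2 215. ]
[515.9 406.6 165. ] [549.2 355.8 165. ] 60.76971873096441 33.254746875945656 [532.5 381.2 165. ]
[453.2 387.8   9. ] [507.7 306.6   9. ] 97.82060529868762 33.819720470581075 [480.5 347.2   9. ]
time_s: 5.4
ee_pos: [515.6, 370.8, 182.5]
ee_rot: [180.0, -0.2, 34.7]
force: [1.1, 0.5, 0.2]
gripper_width: 91.2
```

```bash
python3 -m jog '0 0 -0.2 0 0 0 1; 0 0 -0.2 0 0 0 0.3; 0 0 -0.2 0 0 0 0.3; 0 0 -0.2 0 0 0 0.3; 0 0 -0.2 0 0 0 0.3' 25
python3 -m jog '0 0 0 0 0 0 0.3; 0 0 0 0 0 0 0.3; 0 0 0 0 0 0 0.3' 25
```

```text
time_s: 6.02
ee_pos: [514.8, 370.3, 179.8]
ee_rot: [180.0, 0.0, 33.7]
force: [0.9, -0.2, -0.3]
gripper_width: 54.2
time_s: 6.4
ee_pos: [514.9, 370.2, 179.9]
ee_rot: [180.0, 0.0, 33.7]
force: [-0.5, -0.3, 0.1]
gripper_width: 35.8
```

```bash
python3 -m jog '0 0 0 0 0 0.28 0.2; 0 0 0 0 0 0.56 0.2; 0 0 0 0 0 0.56 0.2; 0 0 0 0 0 0.56 0.2' 30
python3 -m jog '0 0 0 0.19 -0.28 0 0.2; 0 0 0 0.374 -0.568 0 0.2; 0 0 0 0.374 -0.568 0 0.2; 0 0 0 0.374 -0.568 0 0.2'
```

```text
time_s: 6.9
ee_pos: [514.8, 370.3, 193.9]
ee_rot: [180.0, 0.0, 33.7]
force: [1.1, 0.6, -1.5]
gripper_width: 36.0
time_s: 7.4
ee_pos: [524.4, 356.0, 193.9]
ee_rot: [-180.0, -0.0, 33.7]
force: [-0.5, -0.2, -1.9]
gripper_width: 36.0
```

```bash
python3 -m jog '0 0 0 -0.35 -0.23 0 0.2; 0 0 0 -0.7 -0.46 0 0.2; 0 0 0 -1.2 -0.8 0 0.2; 0 0 0 -1.2 -0.8 0 0.2; 0 0 0 -1.2 -0.8 0 0.2'
python3 - <<'E'
from h import *
im=grab_frame("side"); save("s2",im)
cv2.imwrite("pics/c6.png",cv2.resize(im[230:410,230:430],(667,600),interpolation=cv2.INTER_CUBIC)[:,:,::-1])
E
```

```text
time_s: 8.02
ee_pos: [494.4, 336.2, 194.3]
ee_rot: [180.0, -0.1, 33.7]
force: [0.2, 0.1, -1.9]
gripper_width: 35.9
```

View pics/c6.png

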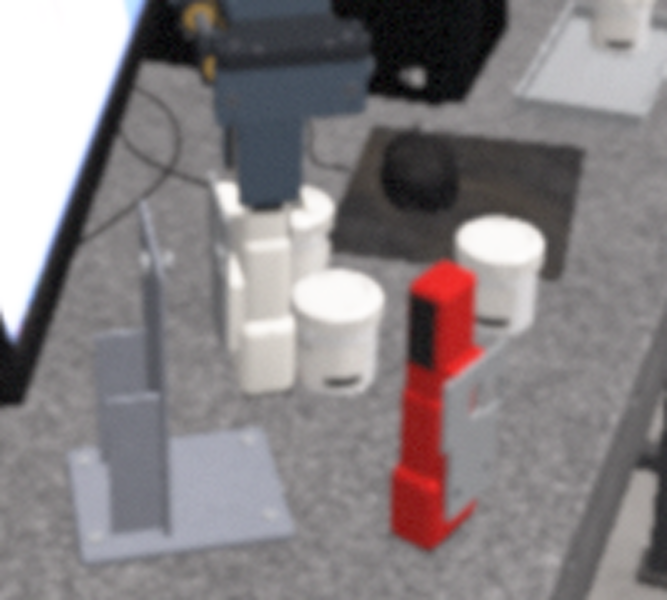

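```bash
python3 - <<'E'
from h import *
import pickle
np.set_printoptions(precision=1,suppress=True)
P=pickle.load(open("w2.pkl","rb"));T=cam("top");S=cam("side")
for z in (0,50,80,100,120,150,200,384): print(z,onz("wrist",412/1.25,38/1.25,z,P),onz("wrist",640,206/1.25,z,P),"top",onz("top",183,231,z,T),onz("top",255,210,z,T),"side corner",onz("side",232,348,z,S),onz("side",272,240,z,S), onz("side",185,190,z,S)if z>300 else "",onz("side",250,127,z,S)if z>300 else "")
E
```

```text
0 [629.6 424.6   0. ] [ 837.9 -152.4    0. ] top [623.7 438.7   0. ] [688.6 218.9   0. ] side corner [671.4 325.2   0. ] [ 842.4 -205.2    0. ]  
50 [614.6 416.3  50. ] [ 803.  -105.8   50. ] top [616. 422.  50.] [678.5 210.2  50. ] side corner [632.8 385.5  50. ] [ 791.  -105.4   50. ]  
80 [605.6 411.3  80. ] [782.  -77.8  80. ] top [611.4 411.9  80. ] [672.4 205.1  80. ] side corner [609.6 421.8  80. ] [760.2 -45.5  80. ]  
100 [599.5 408.  100. ] [768.1 -59.1 100. ] top [608.3 405.3 100. ] [668.4 201.6 100. ] side corner [594.1 445.9 100. ] [739.6  -5.6 100. ]  
120 [593.5 404.6 120. ] [754.1 -40.4 120. ] top [605.2 398.6 120. ] [664.3 198.2 120. ] side corner [578.6 470.1 120. ] [719.1  34.3 120. ]  
150 [584.5 399.6 150. ] [733.2 -12.4 150. ] top [600.6 388.5 150. ] [658.3 193.  150. ] side corner [555.4 506.3 150. ] [688.3  94.2 150. ]  
200 [569.5 391.3 200. ] [698.3  34.2 200. ] top [592.9 371.8 200. ] [648.2 184.4 200. ] side corner [516.8 566.6 200. ] [636.9 194.  200. ]  
384 [514.1 360.7 384. ] [569.9 206.  384. ] top [564.6 310.3 384. ] [611.1 152.7 384. ] side corner [374.5 788.8 384. ] [447.8 561.4 384. ] [668.6 436.  384. ] [800.4 -26.1 384. ]
```

```bash
python3 -m jog '0 0 0 0 0 2.4 0.2; 0 0 0 2.58 -8.09 2.92 0.2; 0 0 0 2.58 -8.09 2.92 0.2; 0 0 0 2.58 -8.09 2.92 0.2; 0 0 0 2.58 -8.09 2.92 0.2'
python3 -m jog '0 0 0 0 0 0 0.2; 0 0 0 0 0 0 0.2; 0 0 0 0 0 0 0.2; 0 0 0 0 0 0 0.2; 0 0 0 0 0 0 0.2'
python3 - <<'E'
from h import *
np.set_printoptions(precision=1,suppress=True)
for n in("wrist","side"):
    P=cam(n);im=grab_frame(n); save("j_"+n,im)
    print(n,env.state()["ee_pos"],"code",proj(n,(559,134,62),P),"window",proj(n,(559,134,142),P))
    for q in("lid_code","reader_window","jar_mid"): print(q,[([round(float(b)) for b in d["box"]],round(float(d["conf"]),2)) for d in spotter.look_for(q,n)[:3]])
a=cv2.imread("pics/j_wrist.png");b=cv2.imread("pics/j_side.png")
o=np.zeros((600,800,3),np.uint8);o[:360,:480]=cv2.resize(a,(480,360));o[:,480:]=cv2.resize(b[210:390,260:356],(320,600),interpolation=cv2.INTER_CUBIC);cv2.imwrite("pics/c7.png",o)
E
```

```text
time_s: 8.7
ee_pos: [560.0, 130.8, 267.2]
ee_rot: [179.9, -0.0, 33.6]
force: [0.0, 0.1, -2.3]
gripper_width: 35.7
time_s: 9.32
ee_pos: [558.6, 134.5, 266.9]
ee_rot: [180.0, -0.0, 33.8]
force: [0.2, 0.7, -2.3]
gripper_width: 35.8
wrist [558.6 134.3 266.9] code [318.5 217.9] window [318.9 234.7]
lid_code [([297, 186, 44, 22], 0.67), ([253, 210, 123, 140], 0.3)]
reader_window [([260, 210, 113, 140], 0.9), ([26, 215, 103, 70], 0.85)]
jar_mid [([292, 191, 52, 18], 0.93), ([258, 207, 117, 143], 0.51)]
side [558.7 133.9 266.9] code [316.2 290.6] window [316.3 259.1]
lid_code [([304, 285, 24, 35], 0.95), ([316, 311, 31, 38], 0.74)]
reader_window [([305, 208, 21, 57], 0.9), ([344, 310, 39, 86], 0.79)]
jar_mid [([308, 286, 24, 34], 0.8), ([305, 204, 22, 57], 0.57), ([315, 312, 29, 34], 0.42)]
```

View pics/c7.png

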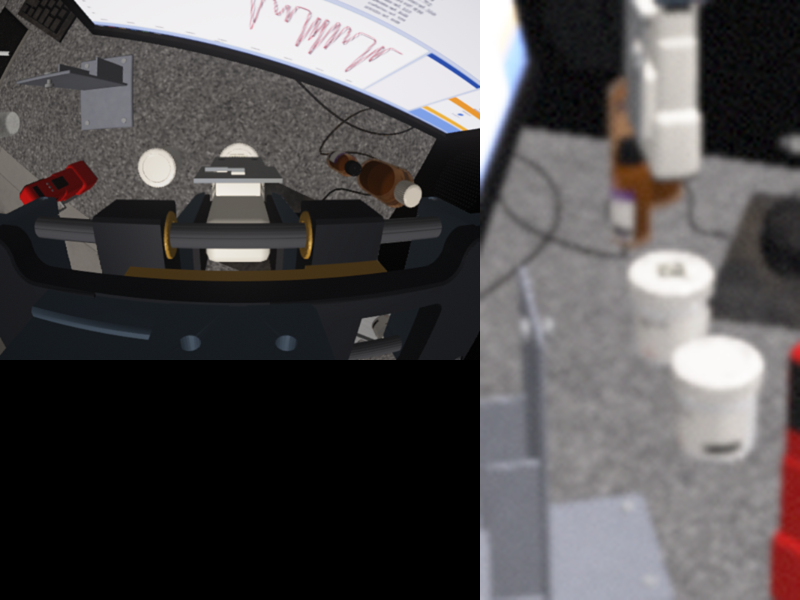

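```bash
for i in 1 2 3; do python3 -m jog '0 0 0 0 0 0 0.2; 0 0 0 0 0 0 0.2; 0 0 0 0 0 0 0.2; 0 0 0 0 0 0 0.2; 0 0 0 0 0 0 0.2' | head -2; done
python3 -m jog '0 0 0 -4 -8.6 -0.5 0.2; 0 0 0 -4 -8.6 -0.5 0.2; 0 0 0 -4 -8.6 -0.5 0.2; 0 0 0 -4 -8.6 -0.5 0.2; 0 0 0 -4 -8.6 -0.5 0.2'
python3 -m jog '0 0 0 -3.87 -8.24 -1.18 0.2; 0 0 0 -3.87 -8.24 -1.18 0.2; 0 0 0 -3.87 -8.24 -1.18 0.2; 0 0 0 -3.87 -8.24 -1.18 0.2; 0 0 0 -3.87 -8.24 -1.18 0.2'
for i in 1 2 3 4; do python3 -m jog '0 0 0 0 0 0 0.2; 0 0 0 0 0 0 0.2; 0 0 0 0 0 0 0.2; 0 0 0 0 0 0 0.2; 0 0 0 0 0 0 0.2'|head -4; done
python3 - <<'E'
from h import *
im=grab_frame("top"); save("t3",im); s=env.state(); print(s["ee_pos"],s["gripper_width"],s["force"])
for n in ("side",):
    im=grab_frame(n);save("s3",im); print(proj(n,(362,-287,100)),proj(n,(362,-287,20)),[([round(float(b)) for b in d["box"]],round(float(d["conf"]),2)) for d in spotter.look_for("reader_grip",n)[:3]],[([round(float(b)) for b in d["box"]],round(float(d["conf"]),2)) for d in spotter.look_for("tray_code",n)[:3]])
E
```

```text
time_s: 10.35
ee_pos: [558.7, 133.9, 266.9]
time_s: 10.98
ee_pos: [558.7, 133.8, 266.9]
time_s: 11.6
ee_pos: [558.7, 133.9, 266.9]
time_s: 12.22
ee_pos: [457.2, -83.6, 254.6]
ee_rot: [180.0, 0.0, 33.5]
force: [-0.2, 1.2, -1.9]
gripper_width: 35.8
time_s: 12.85
ee_pos: [361.6, -288.7, 224.6]
ee_rot: [-180.0, 0.0, 33.5]
force: [0.5, 0.8, -2.1]
gripper_width: 35.6
time_s: 13.48
ee_pos: [362.1, -286.9, 225.0]
ee_rot: [180.0, -0.0, 33.8]
force: [0.0, 0.6, -2.2]
time_s: 14.1
ee_pos: [362.0, -287.2, 224.9]
ee_rot: [180.0, -0.0, 33.7]
force: [-0.3, 0.1, -2.5]
time_s: 14.72
ee_pos: [362.0, -287.1, 224.9]
ee_rot: [180.0, -0.0, 33.7]
force: [-0.6, 0.4, -2.6]
time_s: 15.35
ee_pos: [362.0, -287.1, 224.9]
ee_rot: [180.0, -0.0, 33.7]
force: [0.3, -0.2, -2.0]
[ 361.95195395 -287.13104282  224.89538945] 36.313850564241754 [ 0.40095088 -0.04604623 -1.50492191]
[438.10224712 223.316329  ] [435.48816443 249.18275786] [([348, 309, 35, 86], 0.91), ([427, 166, 20, 56], 0.6)] [([382, 228, 61, 39], 0.6)]
```

```bash
python3 -m jog '0 0 0 3.87 8.24 1.18 0.2; 0 0 0 3.87 8.24 1.18 0.2; 0 0 0 3.87 8.24 1.18 0.2; 0 0 0 3.87 8.24 1.18 0.2; 0 0 0 3.87 8.24 1.18 0.2'|head -2
python3 -m jog '0 0 0 4 8.6 0.5 0.2; 0 0 0 4 8.6 0.5 0.2; 0 0 0 4 8.6 0.5 0.2; 0 0 0 4 8.6 0.5 0.2; 0 0 0 4 8.6 0.5 0.2'|head -2
python3 -m jog '0 0 0 -2.58 8.09 0 0.2; 0 0 0 -2.58 8.09 0 0.2; 0 0 0 -2.58 8.09 0 0.2; 0 0 0 -2.58 8.09 0 0.2; 0 0 0 -2.58 8.09 0 0.2'
python3 -m jog '0 0 0 0 0 -1.5 0.2; 0 0 0 0 0 -2.92 0.2; 0 0 0 0 0 -2.92 0.2; 0 0 0 0 0 -2.92 0.2; 0 0 0 0 0 -2.92 0.2'
```

```text
time_s: 16.18
ee_pos: [459.9, -78.9, 254.8]
time_s: 16.8
ee_pos: [559.8, 135.7, 266.0]
time_s: 17.42
ee_pos: [493.8, 335.7, 266.5]
ee_rot: [180.0, 0.1, 33.8]
force: [-0.5, -0.7, -2.5]
gripper_width: 35.7
time_s: 18.05
ee_pos: [495.4, 336.1, 195.9]
ee_rot: [180.0, -0.2, 33.7]
force: [-0.0, 0.5, -1.1]
gripper_width: 36.0
```

```bash
python3 -m jog '0 0 0 0 0 0 0.2; 0 0 0 0.4 0.27 0 0.2; 0 0 0 0.8 0.54 0 0.2; 0 0 0 1.2 0.8 0 0.2; 0 0 0 1.2 0.8 0 0.2'
python3 -m jog '0 0 0 0 0 0 0.2; 0 0 0 0 0 0 0.2'
```

```text
time_s: 18.68
ee_pos: [524.8, 356.6, 193.3]
ee_rot: [180.0, 0.0, 33.7]
force: [-0.1, 0.4, -2.8]
gripper_width: 35.8
time_s: 18.92
ee_pos: [524.2, 356.1, 193.9]
ee_rot: [180.0, -0.0, 33.7]
force: [-0.5, 0.2, -2.4]
gripper_width: 35.9
```

```bash
python3 -m jog '0 0 0 -0.19 0.28 0 0.2; 0 0 0 -0.374 0.568 0 0.2; 0 0 0 -0.374 0.568 0 0.2; 0 0 0 -0.374 0.568 0 0.2'
python3 -m jog '0 0 0 0 0 -0.28 0.2; 0 0 0 0 0 -0.56 0.2; 0 0 0 0 0 -0.56 0.2; 0 0 0 0 0 -0.56 0.2; 0 0 0 0 0 -0.56 0.2'
```

```text
time_s: 19.42
ee_pos: [514.7, 370.6, 193.9]
ee_rot: [-180.0, -0.0, 33.8]
force: [-0.4, -0.1, -3.8]
gripper_width: 36.2
time_s: 20.05
ee_pos: [514.9, 370.2, 180.0]
ee_rot: [180.0, -0.0, 33.7]
force: [-1.1, -0.8, 2.1]
gripper_width: 35.9
```

```bash
python3 -m jog '0 0 0 0 0 0 0.5; 0 0 0 0 0 0 0.7; 0 0 0 0 0 0 0.7; 0 0 0 0 0 0 0.7; 0 0 0 0 0 0 0.7'
python3 -m jog '0 0 0 0 0 0.6 0.7; 0 0 0 0 0 2.5 0.7; 0 0 0 0 0 4 0.7; 0 0 0 0 0 4 0.7; 0 0 0 0 0 4 0.7'
python3 - <<'E'
from h import *
im=grab_frame("side");save("s4",im);w=grab_frame("wrist");save("w4",w)
print(proj("wrist",(514.7,369,220)),env.state()["ee_pos"])
cv2.imwrite("pics/c8.png",np.hstack([cv2.resize(im[260:410,230:340],(400,545),interpolation=cv2.INTER_CUBIC),cv2.resize(w[100:336,210:420],(400,545))[:,:]] )[:,:,::-1])
E
```

```text
time_s: 20.68
ee_pos: [514.9, 370.3, 179.9]
ee_rot: [180.0, 0.0, 33.7]
force: [-1.1, 0.2, -0.4]
gripper_width: 64.0
time_s: 21.3
ee_pos: [514.6, 370.1, 279.9]
ee_rot: [180.0, 0.0, 33.7]
force: [0.3, -0.2, 0.3]
gripper_width: 63.8
[319.9639403  257.20825874] [514.33335835 369.923158   278.6357472 ]
```

View pics/c8.png

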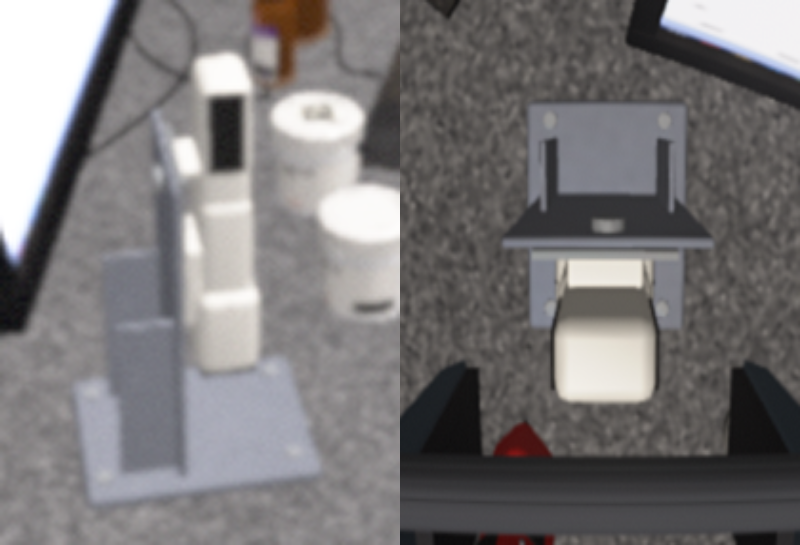

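Reader hangs as at the start (side view: plate on the screw, same place; wrist view: same relation to the panel). Now the coded jar, with the tool turned to yaw 180 so the camera faces away from the tower later.

```bash
python3 -m jog '0 0 29.3 1.78 -9.44 0 0.8; 0 0 29.3 1.78 -9.44 0 0.8; 0 0 29.3 1.78 -9.44 0 0.8; 0 0 29.3 1.78 -9.44 0 0.8; 0 0 29.3 1.78 -9.44 0 0.8'
python3 -m jog '0 0 18.6 0 0 -2 0.8; 0 0 18.6 0 0 -2 0.8; 0 0 18.6 0 0 -2 0.8; 0 0 18.6 0 0 -2 0.8; 0 0 18.6 0 0 -2 0.8'
```

```text
time_s: 22.02
ee_pos: [559.3, 130.5, 278.7]
ee_rot: [-179.9, 0.1, 85.6]
force: [-1.2, 0.2, -0.3]
gripper_width: 73.0
time_s: 22.65
ee_pos: [558.7, 134.1, 228.6]
ee_rot: [-179.9, -0.1, 139.6]
force: [-0.5, -0.4, 0.1]
gripper_width: 73.0
```

```bash
python3 -m jog '0 0 8 0 0 -1 0.8; 0 0 8 0 0 -1 0.8; 0 0 8 0 0 -1 0.8; 0 0 8 0 0 -1 0.8; 0 0 8 0 0 -1 0.8'
python3 -m jog '0 0 0 0 0 0 0.8; 0 0 0 0 0 0 0.8'
python3 - <<'E'
from h import *
np.set_printoptions(precision=1,suppress=True)
P=cam("wrist");w=grab_frame("wrist");save("w5",w);s=env.state();print(s["ee_pos"],s["ee_rot"],s["qpos"],proj("wrist",(559,134,62),P))
for q in("lid_code","jar_mid"):
  for d in spotter.look_for(q,"wrist")[:2]:
    b=d["box"];print(q,b,d["conf"],onz("wrist",b[0]+b[2]/2,b[1]+b[3]/2,62,P))
cv2.imwrite("pics/c9.png",cv2.resize(w[60:420,80:560],(800,600))[:,:,::-1])
E
```

```text
time_s: 23.28
ee_pos: [558.8, 134.2, 203.8]
ee_rot: [-180.0, -0.1, 179.1]
force: [-1.0, -0.5, 0.1]
gripper_width: 72.9
time_s: 23.52
ee_pos: [559.2, 134.3, 204.6]
ee_rot: [-180.0, -0.0, 179.2]
force: [-0.1, 0.4, -0.5]
gripper_width: 73.1
[559.3 134.3 204.8] [180.   -0.  179.2] [ 12.4  18.7  90.5   0.   70.9 -76.8] [315.9 230.9]
lid_code [285.5, 194.3, 64.4, 67.5] 0.83 [556.5 135.6  62. ]
lid_code [535.1, 163.5, 104.9, 86.5] 0.58 [535.3 416.5  62. ]
jar_mid [284.9, 194.3, 67.2, 65.7] 0.92 [555.7 136.3  62. ]
```

View pics/c9.png

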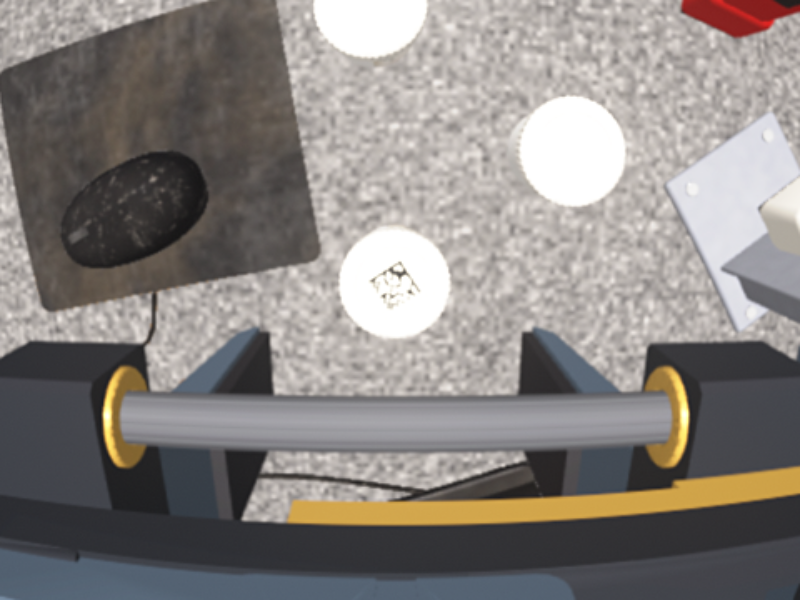

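Code at px (317,231), predicted (315.9,230.9): the coded jar is centred. Descend and grip the lid.

```bash
python3 -m jog '0 0 0 0 0 -2.3 0.8; 0 0 0 0 0 -4.6 0.8; 0 0 0 0 0 -6 0.8; 0 0 0 0 0 -6.7 0.8; 0 0 0 0 0 -6.7 0.8'
python3 -m jog '0 0 0 0 0 0 0.8; 0 0 0 0 0 0 0.5; 0 0 0 0 0 0 0.5; 0 0 0 0 0 0 0.5; 0 0 0 0 0 0 0.5' 20
python3 -m jog '0 0 0 0 0 0.4 0.5; 0 0 0 0 0 1 0.5; 0 0 0 0 0 1 0.5; 0 0 0 0 0 1 0.5'
```

```text
time_s: 24.3
ee_pos: [558.4, 134.1, 36.1]
ee_rot: [-180.0, -0.2, 179.2]
force: [-0.3, 0.9, 0.7]
gripper_width: 73.0
time_s: 24.92
ee_pos: [559.9, 134.4, 38.2]
ee_rot: [180.0, 0.1, 179.2]
force: [-0.2, -1.6, 5.5]
gripper_width: 55.9
time_s: 25.42
ee_pos: [559.2, 134.3, 62.4]
ee_rot: [180.0, -0.0, 179.2]
force: [-0.1, 1.1, -0.9]
gripper_width: 56.4
```

```bash
python3 -m jog '0 0 0 0 0 3 0.5; 0 0 0 0 0 4 0.5; 0 0 0 0 0 4 0.5; 0 0 0 0 0 4 0.5; 0 0 0 0 0 4 0.5'
python3 - <<'E'
from h import *
im=grab_frame("side");save("s6",im);w=grab_frame("wrist");save("w6",w);print(proj("side",(559,134,125)))
cv2.imwrite("pics/c10.png",np.hstack([cv2.resize(im[190:340,260:370],(400,545),interpolation=cv2.INTER_CUBIC),cv2.resize(w[180:420,230:406],(400,545))])[:,:,::-1])
E
```

```text
time_s: 26.05
ee_pos: [558.2, 134.0, 160.3]
ee_rot: [-180.0, -0.2, 179.2]
force: [-0.4, -0.2, -1.7]
gripper_width: 56.1
[316.26965274 265.94120148]
```

View pics/c10.png

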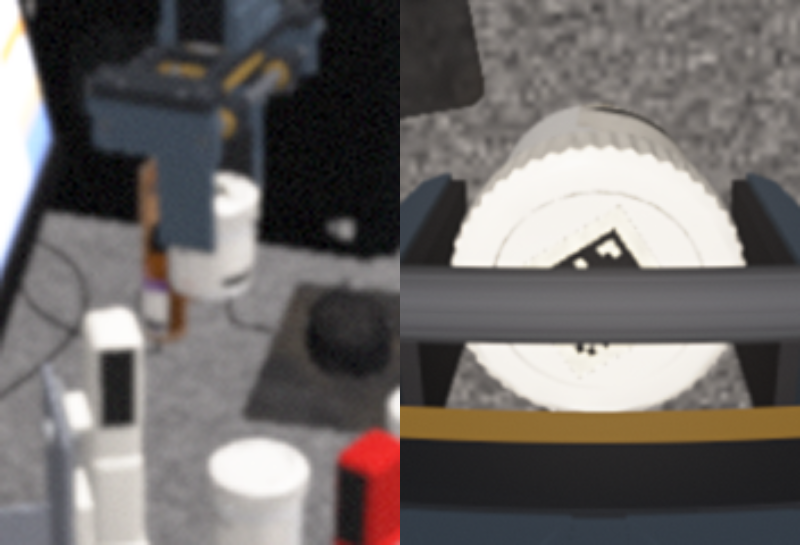

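```bash
python3 - <<'E'
from h import *
np.set_printoptions(precision=1,suppress=True)
s=env.state();x,y,z=s["ee_pos"];print(s["ee_pos"],s["ee_rot"])
P=cam("wrist")
for n,X in [("lidfar 244.7",(x-29,y,z+24.3)),("lidnear 361",(x+29,y,z+24.3)),("code",(x,y,z+24.3)),("botfar 227.6",(x-26,y,z-37.7)),("lidL 428.5?",(x,y+29,z+24.3)),("lidR",(x,y-29,z+24.3))]: print(n,proj("wrist",X,P))
for d in spotter.look_for("jar_mid","side")[:3]:print(d)
S=cam("side")
for zz in(0,46,62):
  for q in(-1,1):
    # side silhouettes
    r=29 if zz>46 else 26
    c=-S[1].T@S[2]; v=np.array([x,y])-c[:2]; nrm=np.array([-v[1],v[0]])/np.hypot(*v)
    p=proj("side",(x+q*r*nrm[0],y+q*r*nrm[1],z-37.7+zz),S); print(zz,q,p,(p-[260,190])*[400/110,545/150])
E
```

```text
[558.6 134.1 160.8] [-180.    -0.2  179.2]
lidfar 244.7 [314.1 245.4]
lidnear 361 [316.1 366.9]
code [315.2 310.5]
botfar 227.6 [315.2 224.5]
lidL 428.5? [381.7 309. ]
lidR [248.9 310.5]
{'box': [310.8, 238.9, 21.2, 34.2], 'conf': 0.59}
{'box': [277.6, 274.7, 24.8, 84.9], 'conf': 0.41}
0 -1 [328.  266.8] [247.3 279. ]
0 1 [304.8 266.7] [162.9 278.8]
46 -1 [328.3 248.2] [248.2 211.4]
46 1 [304.7 248.1] [162.5 211.1]
62 -1 [329.7 241.6] [253.5 187.4]
62 1 [303.3 241.5] [157.4 187. ]
```

```bash
python3 -m jog '0 0 0 -5.04 -5 0 0.5; 0 0 0 -5.04 -7 0 0.5; 0 0 0 -5.04 -7 0 0.5; 0 0 0 -5.04 -7 0 0.5; 0 0 0 -5.04 -7 0 0.5'
python3 -m jog '0 0 0 0 -2 0 0.5; 0 0 0 0 -4 0 0.5; 0 0 0 0 -6 0 0.5; 0 0 0 0 -7.8 0 0.5; 0 0 0 0 -7.8 0 0.5'
python3 -m jog '0 0 0 0 0 0 0.5; 0 0 0 0 0 0 0.5'
python3 - <<'E'
from h import *
np.set_printoptions(precision=1,suppress=True)
P=cam("wrist");T=cam("top");w=grab_frame("wrist");save("w7",w);t=grab_frame("top");save("t7",t);s=env.state();print(s["ee_pos"],s["ee_rot"],s["qpos"])
for n,P in(("wrist",P),("top",T)):
  for q,z in(("jar_booked",66),("tray_code",20),("tray_floor",20)):
    for d in spotter.look_for(q,n)[:3]:
      b=d["box"];print(n,q,np.array(b),round(d["conf"],2),onz(n,b[0]+b[2]/2,b[1]+b[3]/2,z,P))
E
```

```text
time_s: 26.82
ee_pos: [432.2, -41.9, 162.2]
ee_rot: [180.0, -0.0, 179.0]
force: [1.2, 0.5, -1.3]
gripper_width: 56.0
time_s: 27.45
ee_pos: [434.6, -237.7, 162.0]
ee_rot: [-180.0, 0.0, 179.0]
force: [-0.0, -0.0, -0.9]
gripper_width: 56.1
time_s: 27.7
ee_pos: [433.6, -234.3, 162.2]
ee_rot: [180.0, -0.0, 179.3]
force: [0.2, -0.2, -1.0]
gripper_width: 56.0
[ 433.6 -234.6  162.4] [180.    0.  179.3] [ -29.8   13.3  104.7    0.    62.  -119.1]
wrist jar_booked [150.5 201.4  81.1  76.4] 0.89 [ 429.1 -330.5   66. ]
wrist tray_code [141.3 128.7 242.3 163.1] 0.57 [ 414.6 -280.2   20. ]
wrist tray_floor [143.4 126.7 237.8 164.8] 0.71 [ 413.6 -280.3   20. ]
top tray_code [390.5 274.9  48.   52.9] 0.73 [ 414.4 -255.5   20. ]
top tray_floor [391.7 309.6  45.8  15.1] 0.94 [ 369.1 -254.9   20. ]
top tray_floor [175.5 249.4  30.5  24.2] 0.67 [528.6 404.9  20. ]
```

```bash
python3 -m jog '0 0 0 0 0 -1.5 0.5; 0 0 0 0 0 -3 0.5; 0 0 0 0 0 -4 0.5; 0 0 0 0 0 -4.5 0.5; 0 0 0 0 0 -4.5 0.5'
python3 -m jog '0 0 0 0 0 -0.1 0.5; 0 0 0 0 0 -0.2 0.5; 0 0 0 0 0 -0.2 0.5'
```

```text
time_s: 28.72
ee_pos: [433.2, -235.6, 49.6]
ee_rot: [180.0, -0.1, 179.2]
force: [0.1, 0.5, -0.8]
gripper_width: 55.9
time_s: 29.1
ee_pos: [433.5, -235.8, 45.2]
ee_rot: [-180.0, 0.0, 179.2]
force: [0.7, 0.3, -1.0]
gripper_width: 56.1
```

```bash
python3 -m jog '0 0 0 0 0 -0.05 0.5; 0 0 0 0 0 -0.1 0.5; 0 0 0 0 0 -0.1 0.5; 0 0 0 0 0 -0.1 0.5'
python3 -m jog '0 0 0 0 0 -0.05 0.5; 0 0 0 0 0 -0.05 0.5; 0 0 0 0 0 -0.05 0.5'
```

```text
time_s: 29.6
ee_pos: [433.3, -235.7, 42.4]
ee_rot: [180.0, -0.0, 179.2]
force: [-0.6, 1.0, -1.0]
gripper_width: 55.9
time_s: 29.98
ee_pos: [433.6, -235.8, 42.2]
ee_rot: [-180.0, 0.0, 179.2]
force: [-1.8, 1.7, 7.5]
gripper_width: 56.3
```

Contact at z 42.2 (force +7.5 N), as computed. Release and withdraw.

```bash
python3 -m jog '0 0 0 0 0 0 0.66; 0 0 0 0 0 0 0.72; 0 0 0 0 0 0 0.75; 0 0 0 0 0 0 0.75; 0 0 0 0 0 0 0.75' 5
python3 -m jog '0 0 0 0 0 0.4 0.75; 0 0 0 0 0 1.2 0.75; 0 0 0 0 0 3 0.75; 0 0 0 0 0 5 0.75; 0 0 0 0 0 7 0.75'
python3 -m jog '0 0 0 -3 5 3 0.75; 0 0 0 -3 5 3 0.75; 0 0 0 -3 7 3 0.75; 0 0 0 -3 9 3 0.75; 0 0 0 -3 9 3 0.75'
python3 - <<'E'
from h import *
np.set_printoptions(precision=1,suppress=True)
t=grab_frame("top");save("t8",t);s=grab_frame("side");save("s8",s)
print(proj("top",(433,-236,66)),proj("side",(433,-236,66)),proj("side",(433,-236,4)))
print([(np.array(d["box"]),d["conf"]) for d in spotter.look_for("jar_mid","side")[:5]])
A=cv2.resize(t[210:335,150:480],(800,303),interpolation=cv2.INTER_CUBIC)
B=cv2.resize(s[205:285,350:460],(400,291),interpolation=cv2.INTER_CUBIC);C=cv2.resize(s[265:410,240:440],(400,291),interpolation=cv2.INTER_CUBIC)
cv2.imwrite("pics/c12.png",np.vstack([A,np.hstack([B,C])])[:,:,::-1])
E
```

```text
time_s: 30.6
ee_pos: [433.3, -235.7, 41.1]
ee_rot: [180.0, -0.0, 179.2]
force: [0.1, -0.4, -0.0]
gripper_width: 68.3
time_s: 31.22
ee_pos: [433.2, -235.6, 218.5]
ee_rot: [-180.0, 0.0, 179.2]
force: [0.9, -0.1, 0.4]
gripper_width: 68.4
time_s: 31.85
ee_pos: [357.6, -7.8, 292.4]
ee_rot: [180.0, 0.1, 179.6]
force: [-0.2, -0.9, 0.2]
gripper_width: 68.4
[410.3 294.7] [408.1 237.3] [406.6 257.3]
[(array([400.9, 234.3,  20.4,  28.6]), 0.73)]
```

View pics/c12.png

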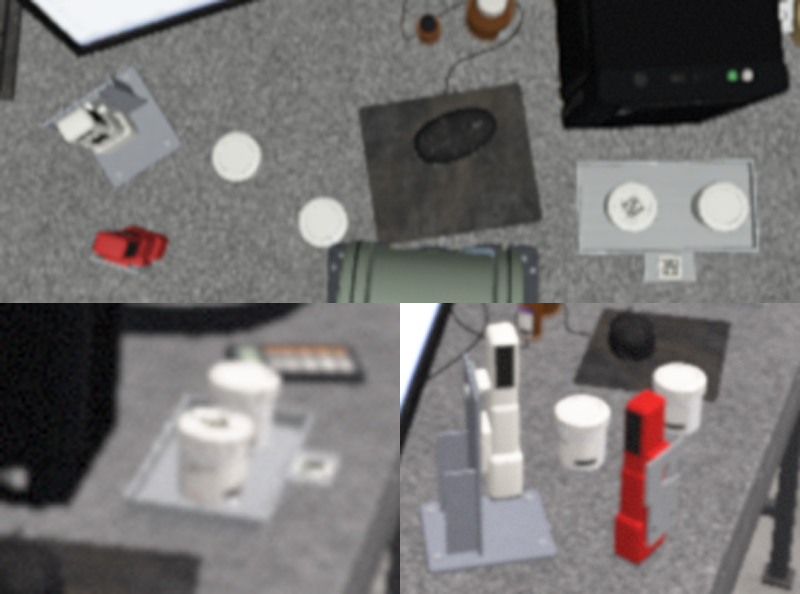

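The coded jar stands upright in the tray's left half at top px (411,296), predicted (410,295). The reader hangs on its screw, and the other things haven't moved. Handing in.

```bash
python3 -m jog '0 0 0 0 0 0 0.75; 0 0 0 0 0 0 0.75; 0 0 0 0 0 0 0.75' && python3 -c "
from workcell import env
env.job_done()"
```

```text
time_s: 32.38
ee_pos: [358.4, -11.5, 291.0]
ee_rot: [180.0, -0.0, 179.1]
force: [-0.0, -0.2, 0.4]
gripper_width: 68.0
the job is handed in; nothing more can be done
```

The job is done and handed in at 32.4 s of the 72 s allowed.

- **Reader:** I took it off the screw and held it pointing straight down about 80 mm over the jar's code, then over the tray's tab code. Each hold lasted at least 2.5 s. I then hung it back on its screw by the reverse path.
- **Jar:** I gripped the coded jar by its lid and set it in the tray's left half. It touched the tray floor at the computed height with 7.5 N, and I released it there.

**Last checks:**
- The final top and side pictures show the jar upright, within about 1–2 px of the predicted spot.
- They also show the reader hanging as it did at the start. The red look-alike and the other jars, mouse and bottles are where they were.
- The arm is clear of everything.

**What disagreed or could not be checked:**
- The gripper closed to 56 mm on the jar's lid, not the stated 58 mm. The lid is ribbed, which may account for it.
- The trained network gave rough or wrong boxes for the tray and its code, so I measured the tray from the pictures by calibration.
- The interface gives no signal that a code was read, so I judged both readings from pose and hold time only.

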